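Hang the spare face-out arm on the rack cheek

ROBOT

A 6-joint arm with a two-finger parallel gripper is mounted at the origin on the work surface. World frame = base frame: x ahead of the robot, y to its left, z up, the work surface at z = 0. Lengths are in m, angles in rad, forces in N, time in s.
With the tool pointing down it reaches from about 0.375 to 0.975 m from the base axis. Payload 3.8 kg.
Tool frame: the origin (TCP) lies on the centre line of the jaws, within the pads' length; the fingertips stand 14 mm ahead of it and the grasp point (between the pads) lies 5 mm behind it; z points along the fingers, y is the line along which they close (so a half turn about z gives the same grasp; the last joint's range is limited). The gripper opens to 85 mm and grips with 20 to 120 N. Pads are 22 mm wide; open, the fingers measure 114 mm over their backs; the gripper's body (76 mm by 85 mm) begins 54 mm behind the grasp point. The pads swing forward as they close: fully open they stand 13 mm farther back than shut.
Start: joints at [1.198, 0.264, 1.604, -0, 1.274, -0.037], TCP at [0.222, 0.637, 0.205] pointing down, gripper open.
Joint ranges: [-2.63, 2.63], [-0.94, 2.18], [0.31, 2.57], [-1.31, 4.45], [0, 2.66], [-2.55, 2.55]. Speed limits (rad/s): [2.57, 2.57, 3.14, 3.14, 3.14, 3.14].

INTERFACE

Orientations are given as a rotation vector (axis times angle).
In Python, from workcell import bot, eyes, spot_in gives the robot as it stands.
- The arm moves only by the tool carry_out, never from a script. Its argument "series" is text: rows parted by semicolons, each of 4 numbers parted by spaces: the shift along the world's x, y, z in m, then the turn about the world's z in degrees. In form: tx ty tz roll; .... A call has 1 to 20 rows; each row shifts and turns the commanded pose from where the row before left it; what a row does not reach is not made up. A row lasts 1/8 s, in which the tool goes at most 62.5 mm and 10.7 degrees, less where a joint would pass 70% of its speed; a pose out of reach is approached as far as the arm can. A call is refused whole if a number of a shift passes 0.0625 or a number of a turn 10.7, either way. A call with a gripper value outside its range is refused whole. "jaw" is the gripper command: -1 is shut, 1 is fully open, values between are in proportion, set as the call begins (left out, the last holds). The fingers move at their own pace and stop on an object; "grip_force" is the grip in N (left out, the last holds). Time passes only in rows, so rows that do not move let the fingers close. It gives the time, the measured TCP pose, the force, the opening and the grip force at its end, in the units of the state.
- bot.read_state(): the state, without advancing time (a new reading comes with each control period).
- eyes.read_camera(name): name is "scene" or "top" or "wrist"; returns (picture, depth): 480x640x3 uint8, blue, green, red; 480x640 float32, m along the optical axis (not along the pixel's ray), 0 where there is no reading.
- eyes.get_calibration(name): a dict with "K" (3x3 intrinsics, pixels), "position" and "rotation" of the camera in the world; the wrist camera has in their place "T_tool_cam" (4x4, takes a point from camera to tool coordinates, whose origin is the TCP and whose axes are the flange's). Camera axes: x right, y down, z forward; pixel columns grow to the right and rows downward; lengths in m; the calibration is good to about 2 mm. A picture is of the moment at which its call begins: read the wrist's pose just before it. get_calibration takes no time and is no camera call.
- bot.finish_job(): hands the job in; it is judged then, once.
Trained networks look in the newest picture that a camera, given by its name, has taken for a name from the list of things; names that differ only in an ending like _2 or _b are one class to them, and where a whole thing is asked for, a point or a joint stands for the part that bears it (a point fixed in the world has none). Each returns a list of dicts, best first, with "score" (0 to 1); they miss things now and then, are a little off and sometimes report something else, mostly with a low value. They report only what shows in the picture. A call takes as long as a camera call.
- spot_in(camera, target): "rect" ([centre column, centre row, width, height] in pixels, round what is visible of it).
The state is a dict: "time": time; "q": joint angles; "joint_vel": joint speeds; "joint_torque": joint torques, N m; "tool_pos": TCP position; "tcp_rot": TCP orientation; "wrist_force": force on the tool from outside, world axes, zero at the start; "torque": the same for the moment, N m; "width": opening from 0.0 (shut) to 1.0 (fully open); "grip_force": force on a finger pad.
Only numpy, scipy, OpenCV 4.12 (cv2) and the standard library are available. Lean on these libraries where they do the work, as an engineer would, in place of code of your own. Each camera call takes 0.05 s, during which the arm holds its last target. There are 200 camera calls.

TASK

Hang the loose yellow display arm on the free screw in the end of the bench rack: feel the round hole of its keyhole over the screw head until the plate lies flat against the rack, then slide it straight down, over the hump that the sprung head drags on, until it stops fully home in the narrow slot, and let go. Do not force it: keep any push on the screw or the rack under about 25 newtons. Leave the tape roll, the blue basket and the screwdriver where they are.

Things in the scene. Friction and masses are not known exactly. Their poses are not given: they have to be found in the camera images.
- bracket: Loose yellow steel display arm, 0.14 to 0.22 kg, standing upright on the bench. Origin: middle of the foot of its back face; z up, -x out along the arm, y across. Back plate 50 mm wide, 105 mm high, 3 mm thick (x -3 to 0), with a lip folded forward along its top (to x -12, top at z 105). In it a keyhole: round entry hole below, narrow slot above.
- bracket_grip (a point): Place to grip: 60 mm out from the plate on the arm's rectangular tube (bracket x -60, y 0, z 23 mm). The tube is 14 mm wide (y +-7), 30 mm high (z 0 to 30), and runs from the plate to x -125 mm, where an upright stop 48 mm high ends it. Axes as the bracket's.
- bracket_hole (a point): Centre of the entry hole (eight-sided, 15.8 mm across) on the plate's back face: bracket x 0, y 0, z 60 mm; axes as the bracket's. It opens upward into a slot 9 mm wide, closed at z 86. Beside the slot the front of the plate, 3 mm thick, ramps up from z 67 to a 5.5 mm hump at z 74 to 75, behind which it is 4 mm thick: the seat for the screw head.
- bracket_seat (a point): Point on the plate's back face (bracket x 0, y 0, z 83 mm), 23 mm above the hole's centre, that lies on the screw's axis when the arm is fully home; axes as the bracket's.
- screw: Centre of the 18 mm square window in the rack's blue end cheek in which the free screw is clamped by hand, in the cheek's face; -x points out, y across, z up. This is NOT exactly the screw: its axis, square to the cheek, stands anywhere up to 6 mm to either side (y) and 6 mm above or below (z) of this point. Shank 6 mm thick, flat round steel head 12.4 mm across, 3.3 to 7.8 mm out of the face.
- screw_head (a joint): How far (m) the free screw's sprung head is drawn out: 0 with nothing under it, about 0.0022 on the hump, about 0.0007 when the arm is home. It takes 2 N to start and 1.2 N per mm, at most 4 mm. Its clamping makes the arm drag as it slides down (roughly 3 to 9 N); let go on the ramp or hump, the arm stays there and does not drop home.
- rack: Fixed bench-top bin rack, green angle iron. Origin: middle of the foot of its blue end cheek (310 mm wide, 215 high), on the outer face; -x out of the cheek, y across it, z up. The rest of it (240 mm long, 225 mm high) stands behind the cheek. The free screw and the hung arm are in the cheek, 68 to 80 mm either side of its middle (either way round), 155 to 180 mm up.
- hung: A second, identical arm already home on the other screw, with two rolls of tape on it; fixed. Origin: on its screw's axis in the cheek's face, axes as the rack's. It reaches 131 mm out; plate top 22 mm above the origin, tape to 139 mm below it and 48 mm to each side.
- tape: Loose roll of packing tape lying flat, 100 mm across, 48 mm high; origin under its centre. To be left alone.
- basket: Loose blue plastic basket of fittings, 90 x 130 x 45 mm; origin under its centre. To be left alone.
- driver: Screwdriver with a red handle lying on the bench, 190 mm long; origin under its middle, x along it. To be left alone.

How it is judged:
By the outcome, as a careful person would: the job done as asked, in the order asked, and still so for the second after the job is handed in, with the robot touching nothing.
It also fails if it takes over 64 s, if anything falls off the work surface, if the arm or the gripper's body presses on something with over 40 N, if the wrist force passes 120 N, or if a joint passes its speed limit or range.

## Working session

There is one attempt and no reset: what is moved stays moved. The work goes in short steps, Python scripts to look and compute and a tool call to move; the robot and the scene stay as the last step left them, time stands still between calls to the robot, and variables do not carry over. Pictures are saved under pics/ and viewed, at most 10 in all, crops included, and the job is handed in when it is done.

Besides the shell and the picture viewer there is one more tool, called after "Request:" as name(argument=value, ...) on one line, values as JSON. carry_out: Moves the arm, as the interface text tells. Its arguments: {"type":"object","properties":{"series":{"type":"string"},"jaw":{"type":"number"},"grip_force":{"type":"number"}},"required":["series"]}

```bash
mkdir -p pics; ls; cat > h.py <<'E'
import numpy as np, cv2
from workcell import bot, eyes, spot_in
def look(n):
    s=bot.read_state(); im,d=eyes.read_camera(n); c=eyes.get_calibration(n)
    if n=="wrist":
        R=cv2.Rodrigues(np.array(s["tcp_rot"],float))[0]; T=np.eye(4);T[:3,:3]=R;T[:3,3]=s["tool_pos"]
        M=T@np.array(c["T_tool_cam"])
    else:
        M=np.eye(4); r=np.array(c["rotation"],float); M[:3,:3]=r if r.shape==(3,3) else cv2.Rodrigues(r)[0]; M[:3,3]=c["position"]
    return im,d,np.array(c["K"]),M
def cloud(d,K,M):
    v,u=np.mgrid[:480,:640]
    p=np.stack([(u-K[0,2])/K[0,0]*d,(v-K[1,2])/K[1,1]*d,d],-1)
    w=p@M[:3,:3].T+M[:3,3]; w[d<=0]=np.nan
    return w
def proj(P,K,M):
    c=(np.atleast_2d(P)-M[:3,3])@M[:3,:3]; q=c@K.T; return q[:,:2]/q[:,2:]
E
python3 - <<'E'
from h import *
s=bot.read_state(); print(s)
for n in ("scene","top"):
    im,d,K,M=look(n); cv2.imwrite(f"pics/{n}0.png",im); np.savez(f"{n}0.npz",im=im,d=d,K=K,M=M)
    print(n,M.round(3).tolist(),K[0,0])
    w=cloud(d,K,M)
    for t in ("bracket","bracket_hole","screw","rack","hung","tape","basket","driver"):
        for r in spot_in(n,t)[:2]:
            u,v=[int(x) for x in r["rect"][:2]]
            print(t,round(r["score"],2),np.round(r["rect"]),w[min(v,479),min(u,639)].round(3))
E
```

```text
pics
{'time': 0.0, 'q': array([ 1.19810988e+00,  2.64756075e-01,  1.60539285e+00,  1.01318409e-05,
        1.27369174e+00, -3.69086754e-02]), 'joint_vel': array([ 0.00104844, -0.00098344,  0.00031338,  0.00044814,  0.00162694,
        0.00281685]), 'joint_torque': array([ 3.79954263e-04, -5.15127182e+01, -3.67298055e+01,  3.16489729e-05,
        1.33333020e-02,  2.88198862e-05]), 'tool_pos': array([0.22212888, 0.63656128, 0.20414994]), 'tcp_rot': array([-0.5248905 , -3.09695827,  0.00345378]), 'wrist_force': array([ 0.00217317,  0.06251349, -0.18429753]), 'torque': array([-0.01376437,  0.01414187, -0.0357545 ]), 'grip_force': 0.0, 'width': 1.0076094689853246}
scene [[0.891, 0.357, -0.28, 0.751], [0.454, -0.683, 0.573, -0.423], [0.013, -0.638, -0.77, 0.732], [0.0, 0.0, 0.0, 1.0]] 434.94590898357154
bracket 0.79 [396. 200.  60.  44.] [ 0.581  0.311 -0.   ]
bracket_hole 0.73 [395. 199.  60.  47.] [ 0.577  0.314 -0.001]
screw 0.68 [136. 330. 271. 279.] [ 0.415 -0.289  0.219]
screw 0.67 [185. 376.  17.  26.] [ 0.491 -0.3    0.177]
rack 0.81 [136. 329. 271. 278.] [ 0.415 -0.289  0.219]
hung 0.67 [276. 321.  89.  96.] [ 0.53  -0.144  0.107]
tape 0.66 [409. 309.  55.  60.] [ 0.707  0.046 -0.001]
basket 0.97 [283. 176.  61.  56.] [0.302 0.254 0.004]
driver 0.78 [437. 238.  39.  52.] [0.704 0.221 0.026]
top [[-0.006, -0.995, 0.102, 0.439], [-0.999, 0.003, -0.034, 0.011], [0.033, -0.102, -0.994, 1.108], [0.0, 0.0, 0.0, 1.0]] 553.2262046983124
bracket 0.66 [173. 220.  48.  70.] [0.594 0.255 0.03 ]
bracket_hole 0.7 [171. 219.  48.  74.] [0.595 0.259 0.031]
rack 0.91 [448. 347. 226. 176.] [ 0.361 -0.229  0.22 ]
hung 0.72 [378. 244.  56.  72.] [ 0.538 -0.134  0.11 ]
tape 0.89 [287. 160.  51.  56.] [ 0.722  0.034 -0.002]
basket 0.93 [176. 367.  77.  53.] [0.308 0.25  0.001]
driver 0.87 [173. 164.  97.  20.] [0.707 0.258 0.02 ]
```

View pics/scene0.png

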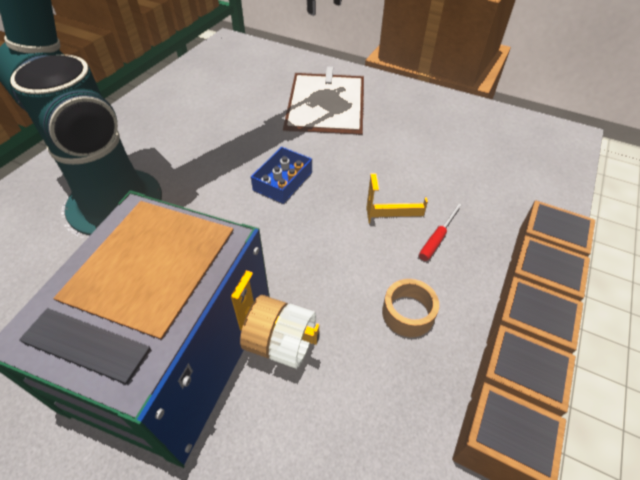

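View pics/top0.png

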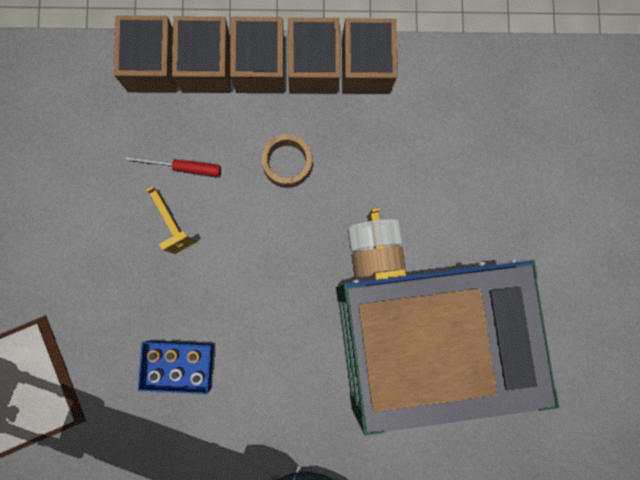

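The scene view shows the loose arm at (395,200), with its plate on the base side and its tube toward +x. The free screw's window is at (185,376) and the hung arm with tapes at (276,321). Next I'll fit the rack and bracket poses.

```bash
python3 - <<'E'
from h import *
S=np.load("scene0.npz"); T=np.load("top0.npz")
w=cloud(S["d"],S["K"],S["M"]); hsv=cv2.cvtColor(S["im"],cv2.COLOR_BGR2HSV)
# cheek: blue pts
m=(hsv[...,0]>100)&(hsv[...,0]<130)&(hsv[...,1]>120)&(w[...,0]>.38)&(w[...,1]<-.05)&(w[...,2]>.02)&(w[...,2]<.21)
p=w[m]; 
for _ in range(4):
    c=np.median(p,0) if _==0 else p.mean(0); n=np.linalg.svd(p-c,full_matrices=False)[2][2]; n*=np.sign(n[0]); r=(p-c)@n; p=p[abs(r)<max(.002,2*r.std())]
print("cheek n",n.round(4),"yaw",np.degrees(np.arctan2(n[1],n[0])),"c",c.round(4),len(p),r.std())
# ray of window with plane
for uv in ((185,376),):
    K,M=S["K"],S["M"]; ray=M[:3,:3]@np.linalg.inv(K)@np.array([*uv,1.]); t=(c-M[:3,3])@n/(ray@n); print("win",(M[:3,3]+t*ray).round(4))
for nm,D in (("top",T),("scene",S)):
    w=cloud(D["d"],D["K"],D["M"]); h=cv2.cvtColor(D["im"],cv2.COLOR_BGR2HSV)
    m=(h[...,0]>18)&(h[...,0]<32)&(h[...,1]>150)&(w[...,1]>.15)&(w[...,2]>.012)&(w[...,0]>.5)
    q=w[m]; tube=q[(q[:,2]<.04)]; pl=q[q[:,2]>.06]
    tt=tube[:,:2]; d=np.linalg.svd(tt-tt.mean(0),full_matrices=False)[2][0]; d*=np.sign(d[0])
    print(nm,len(tube),"tube c",tube.mean(0).round(4),"yaw",np.degrees(np.arctan2(d[1],d[0])),"ext",((tt-tt.mean(0))@d).min().round(4),((tt-tt.mean(0))@d).max().round(4),"plate c",pl.mean(0).round(4),"zmax",q[:,2].max())
im=S["im"][330:420,130:240]; cv2.imwrite("pics/win.png",cv2.resize(im,None,fx=7,fy=6.5,interpolation=cv2.INTER_CUBIC)[:600])
print(eyes.get_calibration("wrist"))
E
```

```text
cheek n [ 9.925e-01  1.225e-01 -8.000e-04] yaw 7.037872998410299 c [ 0.4923 -0.317   0.1163] 4347 0.00041157318279342063
win [ 0.4901 -0.2988  0.1714]
top 440 tube c [0.6024 0.2654 0.0287] yaw 17.659923427202703 ext -0.0731 0.2652 plate c [0.5486 0.2359 0.0972] zmax 0.10982489696806907
scene 436 tube c [0.5989 0.2632 0.0258] yaw 29.931517662735782 ext -0.0663 0.0602 plate c [0.5446 0.234  0.1017] zmax 0.10824276731385074
{'K': array([[421.77835563,   0.        , 318.81417327],
       [  0.        , 421.77835563, 237.66332142],
       [  0.        ,   0.        ,   1.        ]]), 'T_tool_cam': array([[ 3.34366430e-04, -9.56256121e-01, -2.92530545e-01,
         7.46404104e-02],
       [ 9.99999942e-01,  3.37123041e-04,  4.09886732e-05,
         1.40564122e-03],
       [ 5.94231173e-05, -2.92530542e-01,  9.56256178e-01,
        -1.68373683e-01],
       [ 0.00000000e+00,  0.00000000e+00,  0.00000000e+00,
         1.00000000e+00]])}
```

View pics/win.png

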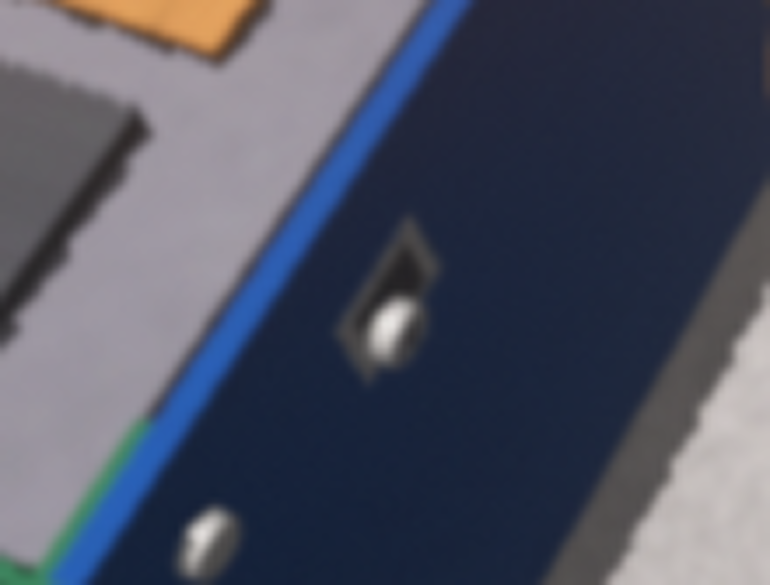

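The screw head is at about (186.6,381), in the lower part of its window. I'll take a close wrist look at the screw first, with the camera on the outward side.

Request:
carry_out(series="0.018 -0.046 0.015 -7.7;0.018 -0.046 0.015 -7.7;0.018 -0.046 0.015 -7.7;0.018 -0.046 0.015 -7.7;0.018 -0.046 0.015 -7.7;0.018 -0.046 0.015 -7.7;0.018 -0.046 0.01 -7.7;0.018 -0.046 0 -7.7;0.018 -0.046 0 -7.7;0.018 -0.046 0 -7.7;0.018 -0.046 0 -7.7;0.018 -0.046 0 -7.7;0.018 -0.046 0 -7.7;0.018 -0.046 0 -7.7;0.018 -0.046 0 -7.7;0.018 -0.046 0 -7.7;0.018 -0.046 0 -7.7;0.02 -0.046 0 -7.7;0.02 -0.046 0 -7.7;0.02 -0.046 0 -7.7", jaw=1)

```text
time: 3.4
tool_pos: [0.5889, -0.2843, 0.3056]
tcp_rot: [3.137, 0.178, 0.001]
wrist_force: [0.5, -0.4, -0.4]
width: 1.002
grip_force: 0.0
```

Request:
carry_out(series="0 0 -0.028 0;0 0 -0.028 0;0 0 -0.028 0;0 0 0 0")

```text
time: 3.9
tool_pos: [0.5865, -0.2818, 0.2182]
tcp_rot: [-3.133, -0.185, 0.008]
wrist_force: [0.4, 0.1, -0.1]
width: 0.997
grip_force: 0.0
```

```bash
python3 - <<'E'
from h import *
im,d,K,M=look("wrist"); cv2.imwrite("pics/w1.png",im); np.savez("w1.npz",im=im,d=d,K=K,M=M)
s=bot.read_state(); print(s["tool_pos"],s["tcp_rot"],s["time"])
w=cloud(d,K,M); n=np.array([np.cos(np.radians(7.04)),np.sin(np.radians(7.04)),0]);c=np.array([.4923,-.317,.1163])
a=(w-c)@n
hsv=cv2.cvtColor(im,cv2.COLOR_BGR2HSV)
print(proj([.4901,-.2988,.1714],K,M))
for t in ("screw","screw_head"): print(spot_in("wrist",t)[:2])
E
```

```text
[ 0.58769351 -0.28233242  0.22042951] [-3.1347704  -0.18509639  0.00353794] 3.95
[[330.17883146 405.28477682]]
[{'rect': [328.4, 402.2, 45.1, 35.6], 'score': 0.85}]
[{'rect': [338.5, 397.4, 19.4, 17.6], 'score': 0.74}]
```

View pics/w1.png

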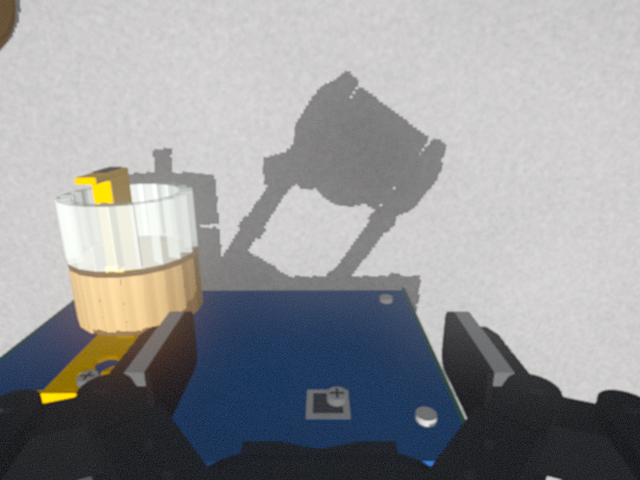

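The wrist view shows the window at (328,404) and the screw head at about (338,397), so the screw is low and to image-right of the window. I'll measure it in cheek coordinates.

```bash
python3 - <<'E'
from h import *
D=np.load("w1.npz"); im,d,K,M=[D[k] for k in("im","d","K","M")]; w=cloud(d,K,M); hsv=cv2.cvtColor(im,cv2.COLOR_BGR2HSV)
v,u=np.mgrid[:480,:640]
blue=(hsv[...,0]>100)&(hsv[...,0]<130)&(hsv[...,1]>120)&(v>300)&(v<440)&(u>210)&(u<410)
p=w[blue]; p=p[~np.isnan(p[:,0])]; c=np.median(p,0)
for _ in range(4):
    n=np.linalg.svd(p-c,full_matrices=False)[2][2]; n*=np.sign(n[0]); r=(p-c)@n; p=p[abs(r)<.003]; c=p.mean(0)
print("n",n.round(4),"yaw",np.degrees(np.arctan2(n[1],n[0])),"c",c.round(4),r.std())
# cheek plane via given scene-estimated as comparison
print("scene plane offset",((c-np.array([.4923,-.317,.1163]))@np.array([.9925,.1225,0])))
ex=np.array([n[0],n[1],0]);ex/=np.linalg.norm(ex); ey=np.array([-ex[1],ex[0],0])
def hit(uv,off):
    ray=M[:3,:3]@np.linalg.inv(K)@np.array([*uv,1.]); t=((c-M[:3,3])@n+off)/(ray@n); return M[:3,3]+t*ray
crop=hsv[380:425,300:360]; 
a=(w-c)@n
roi=(abs(u-338)<14)&(abs(v-397)<12)&(a>.003)&(a<.012)
print("head px",roi.sum(),u[roi].mean(),v[roi].mean(),"a",np.percentile(a[roi],[5,25,50,75,95]).round(4))
f=roi&(a>.0062); print("front",u[f].min(),u[f].max(),v[f].min(),v[f].max(), w[f].mean(0).round(4))
for nm,uv,off in(("win",(328.4,404.3),0),("head",(338.,396.5),.0078)):
    h=hit(uv,off); print(nm,h.round(4),"y'",h@ey,"z",h[2])
cv2.imwrite("pics/w1c.png",cv2.resize(im[378:428,298:368],None,fx=11,fy=11,interpolation=cv2.INTER_CUBIC))
E
```

```text
n [9.925e-01 1.224e-01 2.000e-04] yaw 7.029286179939435 c [ 0.4899 -0.2835  0.1368] 0.0004242873348725681
scene plane offset 0.0017538915056544916
head px 347 336.1123919308357 395.71181556195967 a [0.004  0.0065 0.0075 0.008  0.0084]
front 326 346 386 402 [ 0.4999 -0.3011  0.1728]
win [ 0.4917 -0.2975  0.1726] y' -0.3554221547835527 z 0.17261823755901154
head [ 0.5001 -0.3021  0.1755] y' -0.36104443412421894 z 0.17545338325889495
```

View pics/w1c.png

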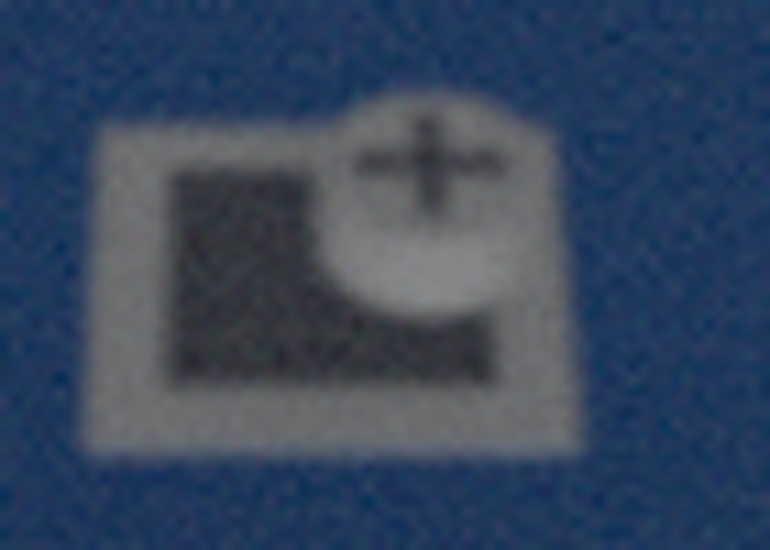

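Request:
carry_out(series="0.01 0.02 0.05 0;0.01 0.045 0.02 1.5;0 0.05 0 1.5;0 0.05 0 1.5;0 0.05 0 1.5;0 0.05 0 1.5;0 0.05 0 1.5;0 0.05 0 1.5;0 0.05 0 1.5;0 0.05 0 1.5;0 0.05 0 1.5;0 0.05 0 1;0 0.03 0 0;0 0 -0.03 0;0 0 -0.02 0;0 0 0 0")

```text
time: 6.05
tool_pos: [0.6074, 0.3115, 0.2397]
tcp_rot: [3.079, 0.619, -0.005]
wrist_force: [0.1, 0.0, 0.2]
width: 1.001
grip_force: 0.0
```

```bash
python3 - <<'E'
from h import *
D=np.load("w1.npz"); K,M=D["K"],D["M"]; n=np.array([.9925,.1224,0]);n/=np.linalg.norm(n);c=np.array([.4899,-.2835,.1368])
ey=np.array([-n[1],n[0],0])
def hit(uv,off,K,M,c):
    ray=M[:3,:3]@np.linalg.inv(K)@np.array([*uv,1.]); t=((c-M[:3,3])@n+off)/(ray@n); h=M[:3,3]+t*ray; return h.round(4),"out",round(h@n,4),"y'",round(h@ey,4)
print("wrist head",hit((336.6,392.2),.0078,K,M,c)); 
for x,y in ((168,172),(488,172),(165,385),(495,385)): print(hit((298+(x+.5)/11-.5,378+(y+.5)/11-.5),0,K,M,c))
S=np.load("scene0.npz"); print("scene head",hit((186.1,380.6),.0078,S["K"],S["M"],np.array([.4923,-.317,.1163])))
im,d,K,M=look("wrist"); cv2.imwrite("pics/w2.png",im); np.savez("w2.npz",im=im,d=d,K=K,M=M)
s=bot.read_state(); print(s["tool_pos"],s["tcp_rot"],s["time"])
w=cloud(d,K,M); h=cv2.cvtColor(im,cv2.COLOR_BGR2HSV)
m=(h[...,0]>18)&(h[...,0]<32)&(h[...,1]>150)&(w[...,1]>.15)&(w[...,2]>.008)
q=w[m]; tube=q[(abs(q[:,2]-.03)<.004)]; pl=q[q[:,2]>.098]
(cx,cy),(a,b),ang=cv2.minAreaRect((tube[:,:2]*1000).astype(np.float32)); print("tube top",cx,cy,a,b,ang,len(tube),"z",np.median(tube[:,2]))
tt=tube[:,:2]; dd=np.linalg.svd(tt-tt.mean(0),full_matrices=False)[2][0]; dd*=np.sign(dd[0]); print("tube yaw",np.degrees(np.arctan2(dd[1],dd[0])),tt.mean(0))
(cx,cy),(a,b),ang=cv2.minAreaRect((pl[:,:2]*1000).astype(np.float32)); print("lip",cx,cy,a,b,ang,len(pl),"z",np.median(pl[:,2]))
E
```

```text
wrist head (array([ 0.5   , -0.3014,  0.1715]), 'out', np.float64(0.4593), "y'", np.float64(-0.3604))
(array([ 0.4905, -0.288 ,  0.1622]), 'out', np.float64(0.4515), "y'", np.float64(-0.3458))
(array([ 0.4927, -0.3061,  0.1623]), 'out', np.float64(0.4515), "y'", np.float64(-0.3641))
(array([ 0.4905, -0.2881,  0.1798]), 'out', np.float64(0.4515), "y'", np.float64(-0.346))
(array([ 0.4926, -0.3056,  0.1798]), 'out', np.float64(0.4515), "y'", np.float64(-0.3636))
scene head (array([ 0.4986, -0.3047,  0.1786]), 'out', np.float64(0.4576), "y'", np.float64(-0.3634))
[0.60821275 0.31168385 0.24126962] [ 3.07973082e+00  6.18895983e-01 -1.61540940e-03] 6.1
tube top 491.9595947265625 258.9705505371094 329.6771240234375 85.89657592773438 1.3312551975250244 2001 z 0.029866314016265383
tube yaw 8.84244513205065 [0.5845998 0.2670155]
lip 588.1488037109375 263.13897705078125 110.76785278320312 49.93681335449219 29.386695861816406 939 z 0.10486734083092436
```

View pics/w2.png

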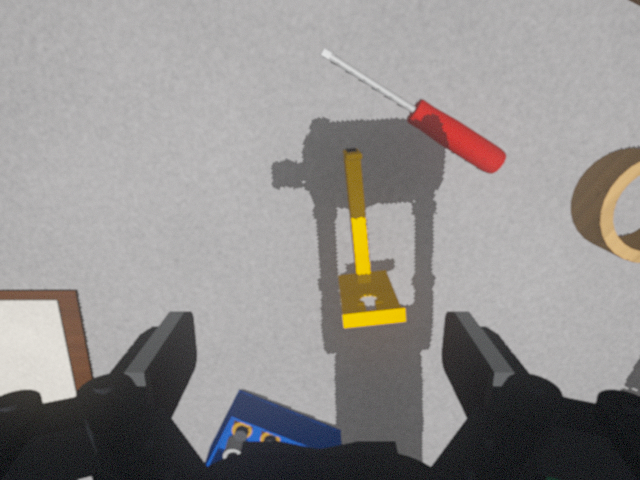

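The wrist view shows the bracket at u 340–407, v 148–328, with its tube running up the image from the plate. I'll refit within that region.

```bash
cat > br.py <<'E'
from h import *
def bracket(im,d,K,M,box):
    w=cloud(d,K,M); h=cv2.cvtColor(im,cv2.COLOR_BGR2HSV); v,u=np.mgrid[:480,:640]
    m=(u>box[0])&(u<box[1])&(v>box[2])&(v<box[3])&(h[...,0]>15)&(h[...,0]<34)&(h[...,1]>130)&(w[...,2]>.008)
    q=w[m]; t=q[abs(q[:,2]-.03)<.003]; pl=q[q[:,2]>.1]
    c=t[:,:2].mean(0); dd=np.linalg.svd(t[:,:2]-c,full_matrices=False)[2][0]; dd*=np.sign(dd[0]); e=np.array([-dd[1],dd[0]])
    s=(t[:,:2]-c)@dd; wd=(t[:,:2]-c)@e
    print("tube",len(t),"z",np.median(t[:,2]).round(4),"yaw",np.degrees(np.arctan2(dd[1],dd[0])).round(2),"len",np.percentile(s,[1,99]).round(4),"wid",np.percentile(wd,[3,97]).round(4))
    r=cv2.minAreaRect((pl[:,:2]*1000).astype(np.float32)); print("lip",r,np.median(pl[:,2]).round(4))
    lc=np.array(r[0])/1000
    ctr=c+e*np.mean(np.percentile(wd,[3,97])); lip=(lc-ctr)@dd
    grip=ctr+dd*(lip-.006+.060); print("lip lateral",((lc-ctr)@e).round(4),"foot",(ctr+dd*(lip-.006)).round(4),"grip",grip.round(4),"end",(ctr+dd*(s.max())).round(4),"end dist",(s.max()-lip+.006).round(4))
E
python3 - <<'E'
from br import *
D=np.load("w2.npz"); bracket(D["im"],D["d"],D["K"],D["M"],(325,412,140,335))
E
```

```text
tube 1948 z 0.0299 yaw 29.65 len [-0.0598  0.0595] wid [-0.0068  0.0067]
lip ((545.8544311523438, 239.3208465576172), (13.70221996307373, 50.08955001831055), 29.63028335571289) 0.1049
lip lateral -0.0001 foot [0.5406 0.2364] grip [0.5927 0.2661] end [0.6538 0.3008] end dist 0.1302
```

Request:
carry_out(series="-0.0075 -0.023 0 3.5;-0.008 -0.0226 0 3.45;0 0 -0.03 0;0 0 -0.03 0;0 0 -0.03 0;0 0 0 0;0 0 0 0", jaw=1)

```text
time: 6.98
tool_pos: [0.5943, 0.2669, 0.1537]
tcp_rot: [-3.036, -0.805, -0.005]
wrist_force: [0.1, -0.6, -0.2]
width: 1.002
grip_force: 0.0
```

```bash
python3 - <<'E'
from br import *
im,d,K,M=look("wrist"); cv2.imwrite("pics/w3.png",im);np.savez("w3.npz",im=im,d=d,K=K,M=M)
s=bot.read_state(); print(s["tool_pos"],s["tcp_rot"],np.degrees(2*np.arctan2(s["tcp_rot"][1],s["tcp_rot"][0])),s["q"])
print(proj([.5406,.2364,.105],K,M),proj([.6538,.3008,.03],K,M))
bracket(im,d,K,M,(200,440,60,420))
E
```

```text
[0.59463243 0.2670956  0.15423713] [-3.03626342 -0.80464251 -0.00632358] -330.3143925114629 [3.83958549e-01 2.52824157e-01 1.71415777e+00 7.40105098e-06
 1.17055188e+00 1.43664041e+00]
[[320.08518073 353.56004122]] [[320.10338233 120.39772947]]
tube 3221 z 0.0299 yaw 29.53 len [-0.0603  0.0603] wid [-0.0066  0.0067]
lip ((546.268310546875, 239.06268310546875), (13.209160804748535, 49.03245544433594), 30.057592391967773) 0.1049
lip lateral -0.0003 foot [0.5409 0.2364] grip [0.5931 0.266 ] end [0.6486 0.2974] end dist 0.1238
```

Request:
carry_out(series="-0.0014 -0.001 -0.045 0;0 0 -0.045 0;0 0 -0.03 0;0 0 -0.0145 0;0 0 0 0;0 0 0 0")

```text
time: 7.78
tool_pos: [0.5934, 0.2665, 0.0193]
tcp_rot: [-3.036, -0.805, -0.006]
wrist_force: [0.2, -0.2, 0.7]
width: 1.003
grip_force: 0.0
```

Request:
carry_out(series="0 0 0 0;0 0 0 0;0 0 0 0;0 0 0 0;0 0 0 0;0 0 0 0;0 0 0 0", jaw=-1, grip_force=60)

```text
time: 8.65
tool_pos: [0.5915, 0.2657, 0.0169]
tcp_rot: [-3.037, -0.805, 0.0]
wrist_force: [1.0, 0.2, -0.0]
width: -0.004
grip_force: 0.0
```

```bash
python3 - <<'E'
from h import *
s=bot.read_state(); print(s)
E
```

```text
{'time': 8.65, 'q': array([3.83749645e-01, 3.84861156e-01, 1.81864504e+00, 2.84458194e-05,
       9.38201467e-01, 1.43599390e+00]), 'joint_vel': array([-0.00064654,  0.00038321, -0.00056668, -0.00017223, -0.0009146 ,
        0.00081061]), 'joint_torque': array([-1.00740544e-03, -5.21839929e+01, -3.09741569e+01,  1.51547538e-04,
        1.76773989e-03, -1.16246383e-06]), 'tool_pos': array([0.59149626, 0.26568906, 0.01690618]), 'tcp_rot': array([-3.03658613e+00, -8.05416491e-01,  1.83732911e-04]), 'wrist_force': array([ 1.04894986,  0.20583902, -0.03331145]), 'torque': array([-0.01838262,  0.01464651, -0.02441919]), 'grip_force': 0.0, 'width': -0.0037989448924944133}
```

The jaws shut on nothing, so I need to look.

```bash
python3 - <<'E'
from br import *
im,d,K,M=look("wrist"); 
im2,d2,K2,M2=look("scene"); np.savez("s2.npz",im=im2,d=d2,K=K2,M=M2)
cv2.imwrite("pics/m4.png",np.hstack([cv2.resize(im,(400,300)),cv2.resize(im2[130:280,330:530],(400,300),interpolation=cv2.INTER_CUBIC)]))
E
```

```text
(no output)
```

View pics/m4.png

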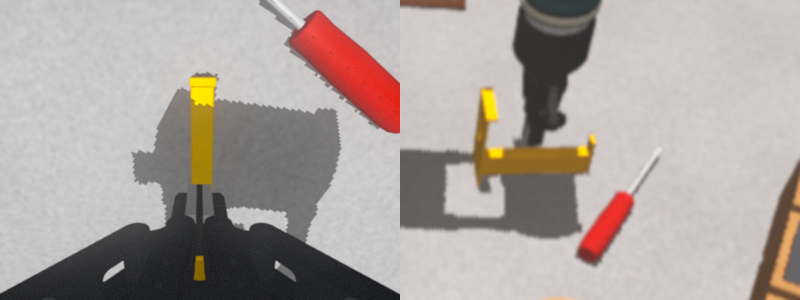

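The tube is still centred under the shut fingers, and they seem to have closed above it or beside it. I'll check with depth.

```bash
python3 - <<'E'
from br import *
im,d,K,M=look("wrist"); s=bot.read_state(); print(s["time"],s["tool_pos"],s["width"],s["wrist_force"])
w=cloud(d,K,M)
T=M@np.linalg.inv(np.array(eyes.get_calibration("wrist")["T_tool_cam"]))
t=(w-T[:3,3])@T[:3,:3]
for v in range(260,480,16): print(v,[(tuple((t[v,u]*1000).round(0)),tuple(im[v,u])) for u in (296,310,320,330)] if v<400 else tuple((t[v,320]*1000).round(0)))
S=np.load("s2.npz"); ws=cloud(S["d"],S["K"],S["M"])
for v in range(185,215,3): print(v,[(u,tuple((ws[v,u]*1000).round(0)),tuple(S["im"][v,u])) for u in (396,400,404)])
bracket(im,d,K,M,(200,440,60,295))
E
```

```text
8.8 [0.59153513 0.26569183 0.01695708] -0.0035367514350025577 [0.17349561 0.597194   0.63231848]
260 [((np.float64(8.0), np.float64(-12.0), np.float64(17.0)), (np.uint8(113), np.uint8(112), np.uint8(114))), ((np.float64(19.0), np.float64(-4.0), np.float64(-13.0)), (np.uint8(13), np.uint8(129), np.uint8(163))), ((np.float64(19.0), np.float64(-0.0), np.float64(-13.0)), (np.uint8(2), np.uint8(130), np.uint8(165))), ((np.float64(19.0), np.float64(3.0), np.float64(-13.0)), (np.uint8(5), np.uint8(132), np.uint8(164)))]
276 [((np.float64(-0.0), np.float64(-12.0), np.float64(17.0)), (np.uint8(115), np.uint8(116), np.uint8(117))), ((np.float64(12.0), np.float64(-4.0), np.float64(-12.0)), (np.uint8(6), np.uint8(133), np.uint8(164))), ((np.float64(12.0), np.float64(-0.0), np.float64(-13.0)), (np.uint8(18), np.uint8(132), np.uint8(167))), ((np.float64(13.0), np.float64(3.0), np.float64(-14.0)), (np.uint8(10), np.uint8(130), np.uint8(165)))]
292 [((np.float64(-8.0), np.float64(-12.0), np.float64(17.0)), (np.uint8(110), np.uint8(114), np.uint8(115))), ((np.float64(6.0), np.float64(-4.0), np.float6
[... 5931 characters left out ...]
.0)), (np.uint8(34), np.uint8(105), np.uint8(145))), (404, (np.float64(613.0), np.float64(267.0), np.float64(26.0)), (np.uint8(34), np.uint8(105), np.uint8(146)))]
212 [(396, (np.float64(598.0), np.float64(259.0), np.float64(16.0)), (np.uint8(35), np.uint8(103), np.uint8(142))), (400, (np.float64(606.0), np.float64(265.0), np.float64(14.0)), (np.uint8(34), np.uint8(103), np.uint8(142))), (404, (np.float64(614.0), np.float64(270.0), np.float64(14.0)), (np.uint8(34), np.uint8(102), np.uint8(142)))]
tube 5479 z 0.0299 yaw 29.64 len [-0.0312  0.028 ] wid [-0.0064  0.0064]
lip ((0.0, 0.0), (0.0, 0.0), 0.0) nan
lip lateral 0.0622 foot [ 0.0255 -0.057 ] grip [ 0.0777 -0.0274] end [0.6483 0.2973] end dist 0.7165
  return _methods._mean(a, axis=axis, dtype=dtype,
  ret = ret.dtype.type(ret / rcount)
```

Both cameras agree. The reported TCP is at z = 17 mm, but the shut fingertips stand about 34 mm *behind* it, not 14 mm ahead. So the real grasp point is about 48 mm farther back than specified, and the jaws closed in air above the tube. I'll use the measured tip position: reopen, go down about 46 mm, and watch the force.

Request:
carry_out(series="0 0 0 0;0 0 0 0;0 0 0 0;0 0 0 0;0 0 0 0;0.0012 0.0005 -0.015 0;0 0 -0.015 0;0 0 0 0", jaw=1)

```text
time: 9.8
tool_pos: [0.5904, 0.2652, -0.016]
tcp_rot: [3.036, 0.805, -0.008]
wrist_force: [0.1, -0.2, 0.6]
width: 1.003
grip_force: 0.0
```

Request:
carry_out(series="0 0 -0.006 0;0 0 -0.006 0;0 0 -0.003 0;0 0 0 0;0 0 0 0")

```text
time: 10.42
tool_pos: [0.593, 0.2663, -0.0278]
tcp_rot: [-3.037, -0.806, -0.001]
wrist_force: [-0.2, -0.7, 0.4]
width: 1.002
grip_force: 0.0
```

Request:
carry_out(series="0 0 0 0;0 0 0 0;0 0 0 0;0 0 0 0;0 0 0 0;0 0 0 0;0 0 0 0", jaw=-1, grip_force=70)

```text
time: 11.3
tool_pos: [0.5951, 0.2672, -0.0253]
tcp_rot: [-3.036, -0.805, -0.007]
wrist_force: [1.0, 0.7, 8.4]
width: 0.153
grip_force: 70.9
```

The tube is gripped: opening about 13 mm at 71 N. There's a light bench contact of 8 N. Lifting a little to check.

Request:
carry_out(series="0 0 0.005 0;0 0 0.015 0;0 0 0.03 0;0 0 0.03 0;0 0 0.03 0;0 0 0.02 0;0 0 0 0;0 0 0 0")

```text
time: 12.3
tool_pos: [0.5918, 0.2658, 0.1007]
tcp_rot: [3.036, 0.805, -0.003]
wrist_force: [-0.3, -0.6, -1.9]
width: 0.154
grip_force: 68.1
```

```bash
python3 - <<'E'
from h import *
im,d,K,M=look("wrist"); np.savez("w5.npz",im=im,d=d,K=K,M=M)
s=bot.read_state(); print(s["time"],s["tool_pos"],s["tcp_rot"],s["wrist_force"],s["torque"],s["width"],s["grip_force"])
cv2.imwrite("pics/w5.png",im)
w=cloud(d,K,M); T=M@np.linalg.inv(np.array(eyes.get_calibration("wrist")["T_tool_cam"])); t=(w-T[:3,3])@T[:3,:3]
h=cv2.cvtColor(im,cv2.COLOR_BGR2HSV); m=(h[...,0]>15)&(h[...,0]<34)&(h[...,1]>130)&(w[...,2]>.05)
q=t[m]; tube=q[(q[:,0]>15)&(q[:,0]<55)]
print("tube z",np.polyfit(tube[:,0],tube[:,2],1),"top",np.percentile(tube[:,2],[5,50,95]).round(4),"y",np.percentile(tube[:,1],[3,97]).round(4))
for nm in("bracket","bracket_hole"): print(spot_in("wrist",nm)[:2])
E
```

```text
12.35 [0.59142504 0.2656811  0.10013123] [ 3.03620221  0.80536228 -0.00485175] [-0.70546861 -0.42512396 -2.57961724] [0.06624644 0.01221778 0.03080706] 0.15159116355969615 68.12943577766418Traceback (most recent call last):
  File "<stdin>", line 8, in <module>
    raise TypeError("expected non-empty vector for x")
TypeError: expected non-empty vector for x
```

View pics/w5.png

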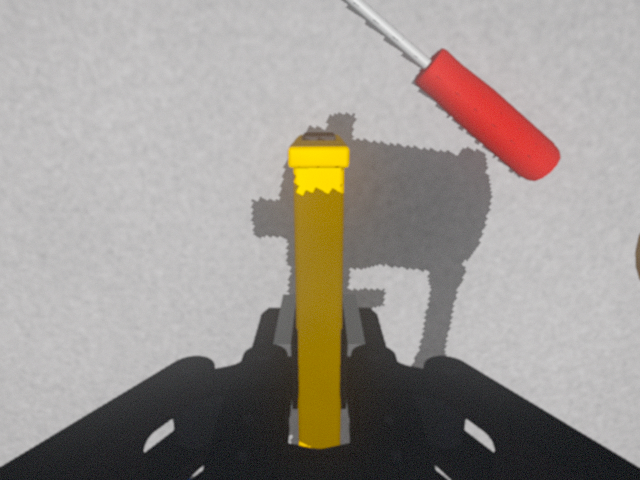

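The bracket is held square, with the tube centred at u≈320. I'll check the wrist calibration's y consistency and the depth at short range.

```bash
python3 - <<'E'
from h import *
c=eyes.get_calibration("wrist"); print(c["T_tool_cam"].round(4).tolist(),c["K"][0])
D=np.load("w5.npz"); im,d,K,M=[D[k] for k in("im","d","K","M")]
h=cv2.cvtColor(im,cv2.COLOR_BGR2HSV); m=(h[...,0]>15)&(h[...,0]<34)&(h[...,1]>130)
w=cloud(d,K,M); s=bot.read_state(); R=cv2.Rodrigues(s["tcp_rot"])[0]; t=(w-s["tool_pos"])@R
for v in (160,180,220,260,300,340,380,420,440):
    u=np.where(m[v,250:400])[0]+250; print(v,u.min(),u.max(),d[v,320].round(4),(t[v,u.min()+1]*1000).round(1),(t[v,320]*1000).round(1),(t[v,u.max()-1]*1000).round(1))
E
```

```text
[[0.0003, -0.9562, -0.2927, 0.0757], [1.0, 0.0003, 0.0001, -0.0009], [0.0, -0.2927, 0.9562, -0.1684], [0.0, 0.0, 0.0, 1.0]] [421.77835563   0.         318.81417327]
160 288 349 0.0949 [ 64.9  -7.6 -73.6] [ 64.9  -0.6 -73.2] [ 64.9   5.7 -73.1]
180 294 344 0.1148 [nan nan nan] [ 57.4  -0.5 -54.7] [ 57.4   5.7 -54.9]
220 295 342 0.1159 [ 46.   -7.3 -54.2] [ 46.7  -0.5 -56.7] [ 46.5   5.3 -55.9]
260 296 342 0.1196 [ 34.5  -7.1 -55.3] [ 34.9  -0.5 -56.5] [ 34.6   5.5 -55.5]
300 296 341 0.1238 [ 21.9  -7.3 -55.2] [ 22.2  -0.5 -56. ] [ 22.7   5.3 -57. ]
340 297 340 0.1284 [  8.7  -7.2 -55.4] [  8.6  -0.5 -55.3] [  8.6   5.3 -55.3]
380 298 340 0.1331 [ -5.6  -7.1 -55.3] [ -5.9  -0.5 -54.9] [ -5.3   5.5 -55.7]
420 299 358 0.1347 [-20.1  -6.9 -56.1] [-19.1  -0.5 -57.2] [ 15.2   6.9 -97.6]
440 299 339 0.1377 [-28.7  -7.1 -55.3] [-27.5  -0.5 -56.6] [-28.    5.5 -56.1]
```

The wrist calibration varies by about 2 mm from call to call. I'll correct the screw-look picture using known references: the table at z=0, and the tube/finger centre as tool y=0.

```bash
python3 - <<'E'
from h import *
D=np.load("w1.npz"); im,d,K,M=[D[k] for k in("im","d","K","M")]
R=cv2.Rodrigues(np.array([-3.1347704,-.18509639,.00353794]))[0]; P=np.array([.58769351,-.28233242,.22042951])
off=(M[:3,3]-P)@R; print("T used",off.round(4))
w=cloud(d,K,M); tb=w[10:140,60:300].reshape(-1,3); tb=np.vstack([tb,w[20:260:3,460:620].reshape(-1,3)]); tb=tb[~np.isnan(tb[:,0])]; tb=tb[abs(tb[:,2])<.01]
A=np.c_[tb[:,:2]-M[:2,3],np.ones(len(tb))]; co=np.linalg.lstsq(A,tb[:,2],rcond=None)[0]; print("table",co.round(4))
M2=M.copy(); M2[:3,3]-=R[:,1]*off[1]
# tilt fix: rotate so the table normal is z, about the camera, then shift z
n=np.array([-co[0],-co[1],1]); n/=np.linalg.norm(n); ax=np.cross(n,[0,0,1]); Rf=cv2.Rodrigues(ax)[0]; M2[:3,:3]=Rf@M[:3,:3]
w2=cloud(d,K,M2); M2[2,3]-=np.nanmedian(w2[10:140,60:300,2]); w=cloud(d,K,M2)
v,u=np.mgrid[:480,:640]; hsv=cv2.cvtColor(im,cv2.COLOR_BGR2HSV)
b=(hsv[...,0]>100)&(hsv[...,0]<130)&(hsv[...,1]>120)&(v>300)&(v<440)&(u>210)&(u<410); p=w[b];p=p[~np.isnan(p[:,0])];c=np.median(p,0)
for _ in range(4): n=np.linalg.svd(p-c,full_matrices=False)[2][2]; n*=np.sign(n[0]); p=p[abs((p-c)@n)<.003]; c=p.mean(0)
yaw=np.arctan2(n[1],n[0]); n=np.array([np.cos(yaw),np.sin(yaw),0]); ey=np.array([-n[1],n[0],0]); print("yaw",np.degrees(yaw),"out",c@n)
ti=P@ey
def hit(uv,o):
    ray=M2[:3,:3]@np.linalg.inv(K)@np.array([*uv,1.]); t=((c-M2[:3,3])@n+o)/(ray@n); return M2[:3,3]+t*ray
for o in(.0078,):
    h=hit((336.6,392.2),o); print("head",h.round(4),"y'",(h@ey).round(4),"out",(h@n).round(4))
print("win",[ (hit((298+(x+.5)/11-.5,378+(y+.5)/11-.5),0)@np.c_[ey,[0,0,1]]).round(4).tolist() for x,y in((168,172),(488,172),(165,385),(495,385))])
s=bot.read_state(); q=s["tool_pos"]; print("tcp now",q,"tool yaw",np.degrees(2*np.arctan2(s["tcp_rot"][1],s["tcp_rot"][0])))
e=n*( (h@n)-.0078+.060)+ey*(h@ey); print("TCP xy with plate flat:",e.round(4)," at 40 mm standoff:",(e+n*.04).round(4))
E
```

```text
T used [ 0.0746 -0.0016 -0.1659]
table [ 0.     -0.0001 -0.    ]
yaw 7.029285549539544 out 0.45154576666189233
head [ 0.5002 -0.303   0.1716] y' -0.3619 out 0.4593
win [[-0.3474, 0.1623], [-0.3657, 0.1623], [-0.3475, 0.1798], [-0.3652, 0.1799]]
tcp now [0.59142504 0.2656811  0.10013123] tool yaw 29.71156059584912
TCP xy with plate flat: [ 0.552  -0.2966  0.    ]  at 40 mm standoff: [ 0.5917 -0.2917  0.    ]
```

Request:
carry_out(series="0.005 0 0.035 0;0.005 0 0.035 0;0.01 -0.01 0.035 0;0.01 -0.02 0.035 -1.88;0.01 -0.0465 0 -1.89;0.01 -0.0465 0 -1.89;0 -0.0465 0 -1.89;0 -0.0465 0 -1.89;0 -0.0465 0 -1.89;0 -0.0465 0 -1.89;0 -0.0465 0 -1.89;0 -0.0465 0 -1.89;0 -0.0465 0 -1.89;0 -0.0465 0 -1.89;0 -0.0465 0 -1.89;-0.015 -0.016 0 -1.9;-0.015 0 0 0;-0.01 0 0 0;0 0 0 0;0 0 0 0")

```text
time: 14.85
tool_pos: [0.6032, -0.2902, 0.2425]
tcp_rot: [3.138, 0.143, 0.002]
wrist_force: [-0.1, -0.2, -2.0]
width: 0.152
grip_force: 68.5
```

```bash
cat > st.py <<'E'
from h import *
y=np.radians(7.03); n=np.array([np.cos(y),np.sin(y),0]); ey=np.array([-n[1],n[0],0])
s=bot.read_state(); p=s["tool_pos"]
print("t",s["time"],"pos",p.round(4),"yaw",np.degrees(2*np.arctan2(s["tcp_rot"][1],s["tcp_rot"][0])).round(2)%360,"rot",s["tcp_rot"].round(4))
print("plate out",((p@n-.060-.4515)*1000).round(2),"lat",((p@ey+.3619)*1000).round(2),"hole-screw z",((p[2]+.0853-.1716)*1000).round(2),"F",s["wrist_force"].round(1),"Fn",(s["wrist_force"]@n).round(1),"w",round(s["width"],3),"tq",s["torque"].round(2))
E
python3 st.py
```

```text
t 14.85 pos [ 0.6032 -0.2902  0.2425] yaw 5.22 rot [3.1381e+00 1.4310e-01 1.6000e-03]
plate out 51.61 lat 0.03 hole-screw z 156.2 F [-0.1 -0.2 -2. ] Fn -0.2 w 0.152 tq [-0.02 -0.09  0.03]
```

Request:
carry_out(series="0 0 -0.04 1.81;0 0 -0.04 0;0 0 -0.04 0;0 0 -0.03 0;0 0 -0.006 0;0 0 0 0;0 0 0 0")

```text
time: 15.72
tool_pos: [0.6044, -0.2919, 0.0883]
tcp_rot: [3.134, 0.191, 0.005]
wrist_force: [-0.2, 0.1, -2.3]
width: 0.157
grip_force: 68.5
```

```bash
python3 st.py; python3 - <<'E'
from h import *
im,d,K,M=look("scene"); im2,d2,K2,M2=look("wrist")
cv2.imwrite("pics/m6.png",np.hstack([cv2.resize(im[240:420,130:370],(400,300),interpolation=cv2.INTER_CUBIC),cv2.resize(im2,(400,300))]))
E
python3 st.py
```

```text
t 15.725 pos [ 0.6044 -0.2919  0.0883] yaw 6.97 rot [3.1339 0.1907 0.005 ]
plate out 52.61 lat -1.82 hole-screw z 1.99 F [-0.2  0.1 -2.3] Fn -0.1 w 0.157 tq [-0.08 -0.01 -0.05]
t 15.825 pos [ 0.6041 -0.292   0.0882] yaw 6.96 rot [3.134  0.1905 0.0047]
plate out 52.33 lat -1.81 hole-screw z 1.89 F [-0.6 -0.4 -1.3] Fn -0.7 w 0.151 tq [ 0.   -0.05 -0.01]
```

View pics/m6.png

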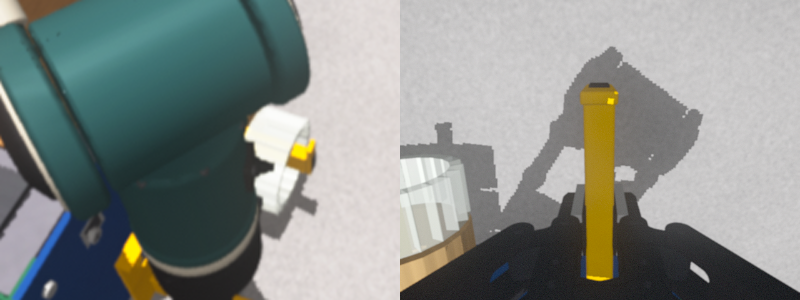

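```bash
python3 - <<'E'
from h import *
for i in range(8):
    s=bot.read_state(); print(s["time"],(s["tool_pos"]*1000).round(2),s["q"].round(5),s["wrist_force"].round(1)); eyes.read_camera("wrist")
E
```

```text
15.825 [ 604.1  -291.97   88.19] [-0.48733  0.34397  1.7257   0.       1.0684   0.96205] [-0.6 -0.4 -1.3]
15.875 [ 603.84 -291.83   87.82] [-4.87340e-01  3.44190e-01  1.72615e+00  4.00000e-05  1.06834e+00
  9.62060e-01] [-0.8 -0.2 -2.2]
15.925 [ 603.53 -291.78   87.48] [-4.87470e-01  3.44380e-01  1.72657e+00 -1.00000e-05  1.06833e+00
  9.62080e-01] [ 0.6  0.1 -1.9]
15.975 [ 603.32 -291.66   87.16] [-4.87460e-01  3.44600e-01  1.72693e+00 -2.00000e-05  1.06826e+00
  9.62130e-01] [ 1.1 -0.8 -1.7]
16.025 [ 603.08 -291.55   86.77] [-4.87510e-01  3.44910e-01  1.72730e+00  4.00000e-05  1.06818e+00
  9.62060e-01] [ 0.7  0.7 -2.6]
16.075 [ 602.95 -291.48   86.56] [-4.87500e-01  3.45090e-01  1.72747e+00  4.00000e-05  1.06819e+00
  9.62090e-01] [ 0.5  0.6 -2.1]
16.125 [ 602.85 -291.4    86.33] [-4.87470e-01  3.45290e-01  1.72766e+00  3.00000e-05  1.06811e+00
  9.62110e-01] [-0.1 -0.5 -1.6]
16.175 [ 602.73 -291.35   86.18] [-4.87470e-01  3.45410e-01  1.72781e+00  2.00000e-05  1.06816e+00
  9.62030e-01] [-0.4  0.1 -2.3]
```

The arm settles slowly, over about 0.25–0.5 s, so I'll allow for that.

Request:
carry_out(series="0 0 0 0;0 0 0 0;0 0 0 0;0 0 0 0")

```text
time: 16.73
tool_pos: [0.6027, -0.2913, 0.086]
tcp_rot: [-3.136, -0.19, 0.0]
wrist_force: [0.4, 0.0, -2.0]
width: 0.15
grip_force: 68.5
```

```bash
python3 st.py
```

```text
t 16.725 pos [ 0.6027 -0.2913  0.086 ] yaw 6.949999999999989 rot [-3.1358 -0.1905  0.    ]
plate out 51.04 lat -0.97 hole-screw z -0.34 F [ 0.4  0.  -2. ] Fn 0.4 w 0.15 tq [ 0.01 -0.07 -0.04]
```

Request:
carry_out(series="-0.013 -0.0013 0.0003 0;-0.013 -0.0013 0 0;-0.0127 -0.0012 0 0;0 0 0 0;0 0 0 0;0 0 0 0;0 0 0 0;0 0 0 0;0 0 0 0")

```text
time: 17.85
tool_pos: [0.5641, -0.295, 0.0862]
tcp_rot: [-3.136, -0.191, 0.0]
wrist_force: [-1.0, -0.3, -2.2]
width: 0.15
grip_force: 68.5
```

```bash
python3 st.py
```

```text
t 17.85 pos [ 0.5641 -0.295   0.0862] yaw 6.9599999999999795 rot [-3.1357e+00 -1.9060e-01  2.0000e-04]
plate out 12.26 lat 0.04 hole-screw z -0.12 F [-1.  -0.3 -2.2] Fn -1.1 w 0.15 tq [0.04 0.   0.03]
```

Request:
carry_out(series="-0.002 -0.00025 0 0;-0.002 -0.00025 0 0;-0.0015 -0.0002 0 0;-0.0015 -0.0002 0 0;0 0 0 0;0 0 0 0;0 0 0 0")

```text
time: 18.73
tool_pos: [0.5571, -0.296, 0.0863]
tcp_rot: [3.136, 0.19, 0.0]
wrist_force: [-0.0, -0.7, -2.6]
width: 0.147
grip_force: 68.5
```

```bash
python3 st.py
```

```text
t 18.725 pos [ 0.5571 -0.296   0.0863] yaw 6.95 rot [3.1358e+00 1.9040e-01 2.0000e-04]
plate out 5.19 lat -0.06 hole-screw z 0.02 F [-0.  -0.7 -2.6] Fn -0.1 w 0.147 tq [-0.04 -0.03  0.03]
```

Request:
carry_out(series="-0.001 -0.00012 0 0;-0.001 -0.00012 0 0;-0.001 -0.00012 0 0;0 0 0 0;0 0 0 0;0 0 0 0")

```text
time: 19.48
tool_pos: [0.5547, -0.2964, 0.0865]
tcp_rot: [3.136, 0.19, 0.002]
wrist_force: [3.8, 0.1, -2.8]
width: 0.155
grip_force: 68.4
```

```bash
python3 st.py
```

```text
t 19.475 pos [ 0.5547 -0.2964  0.0865] yaw 6.95 rot [3.1356e+00 1.9030e-01 1.9000e-03]
plate out 2.73 lat -0.11 hole-screw z 0.19 F [ 3.8  0.1 -2.8] Fn 3.8 w 0.155 tq [ 0.17 -0.71 -0.09]
```

The plate touches at 2.7 mm on my scale. From the grip offset, flat should read about 2.4 and the head face about 10, so the hole is over the head and the plate is flat. I'll ease off slightly and start sliding down.

Request:
carry_out(series="0.0003 0 -0.001 0;0 0 -0.0015 0;0 0 -0.0015 0;0 0 -0.002 0;0 0 -0.002 0;0 0 0 0;0 0 0 0;0 0 0 0")

```text
time: 20.48
tool_pos: [0.5548, -0.2966, 0.0787]
tcp_rot: [3.135, 0.191, 0.001]
wrist_force: [3.3, -0.6, 5.1]
width: 0.15
grip_force: 69.5
```

```bash
python3 st.py
```

```text
t 20.475 pos [ 0.5548 -0.2966  0.0787] yaw 6.95 rot [3.1353e+00 1.9050e-01 1.3000e-03]
plate out 2.79 lat -0.32 hole-screw z -7.61 F [ 3.3 -0.6  5.1] Fn 3.2 w 0.15 tq [ 0.1  -0.41 -0.06]
```

There's about 7.7 N of drag from the ramp, so the head is captured. Continuing down.

Request:
carry_out(series="0 0.0002 -0.002 0;0 0 -0.002 0;0 0 -0.002 0;0 0 0 0;0 0 0 0;0 0 0 0")

```text
time: 21.22
tool_pos: [0.5547, -0.2964, 0.0723]
tcp_rot: [3.135, 0.19, 0.001]
wrist_force: [4.4, -0.8, 3.6]
width: 0.15
grip_force: 69.3
```

Request:
carry_out(series="0 0 -0.002 0;0 0 -0.002 0;0 0 -0.001 0;0 0 0 0;0 0 0 0;0 0 0 0")

```text
time: 21.98
tool_pos: [0.5547, -0.2961, 0.0673]
tcp_rot: [3.136, 0.19, 0.001]
wrist_force: [4.8, 0.3, 3.3]
width: 0.153
grip_force: 69.3
```

```bash
python3 st.py
```

```text
t 21.975 pos [ 0.5547 -0.2961  0.0673] yaw 6.95 rot [3.1357e+00 1.9040e-01 1.0000e-03]
plate out 2.76 lat 0.09 hole-screw z -18.97 F [4.8 0.3 3.3] Fn 4.8 w 0.153 tq [-0.01 -0.83 -0.01]
```

Request:
carry_out(series="0 0 -0.001 0;0 0 -0.001 0;0 0 -0.001 0;0 0 0 0;0 0 0 0;0 0 0 0")

```text
time: 22.72
tool_pos: [0.5546, -0.2961, 0.0644]
tcp_rot: [-3.136, -0.19, -0.001]
wrist_force: [5.7, 0.2, 4.9]
width: 0.153
grip_force: 69.4
```

Request:
carry_out(series="0 0 -0.001 0;0 0 0 0;0 0 0 0")

```text
time: 23.1
tool_pos: [0.5546, -0.2961, 0.0634]
tcp_rot: [3.136, 0.19, 0.001]
wrist_force: [5.5, 0.0, 4.7]
width: 0.151
grip_force: 69.5
```

Request:
carry_out(series="0 0 -0.0007 0;0 0 0 0;0 0 0 0")

```text
time: 23.48
tool_pos: [0.5547, -0.2961, 0.0629]
tcp_rot: [3.136, 0.19, 0.001]
wrist_force: [5.6, -0.6, 5.6]
width: 0.154
grip_force: 69.6
```

Request:
carry_out(series="0 0 -0.0008 0;0 0 0 0;0 0 0 0")

```text
time: 23.85
tool_pos: [0.5547, -0.2962, 0.0626]
tcp_rot: [3.136, 0.19, 0.001]
wrist_force: [3.6, 1.5, 8.5]
width: 0.147
grip_force: 70.2
```

Request:
carry_out(series="0 0 -0.0008 0;0 0 0 0;0 0 0 0")

```text
time: 24.22
tool_pos: [0.5547, -0.2962, 0.0624]
tcp_rot: [3.135, 0.191, 0.001]
wrist_force: [3.4, 1.8, 11.0]
width: 0.154
grip_force: 70.5
```

Request:
carry_out(series="0 0 -0.0006 0;0 0 0 0;0 0 0 0")

```text
time: 24.6
tool_pos: [0.5547, -0.2963, 0.0622]
tcp_rot: [3.135, 0.19, 0.001]
wrist_force: [2.4, 1.2, 12.9]
width: 0.15
grip_force: 70.8
```

It's home: the travel stopped with the force building at about 4 N/mm, 13 N now. I'll ease off and let go.

Request:
carry_out(series="0 0 0.001 0;0 0 0.0008 0;0 0 0 0;0 0 0 0")

```text
time: 25.1
tool_pos: [0.5546, -0.2962, 0.0624]
tcp_rot: [3.136, 0.19, 0.001]
wrist_force: [5.9, 0.6, 5.3]
width: 0.154
grip_force: 69.5
```

Request:
carry_out(series="0 0 0 0;0 0 0 0;0 0 0 0;0 0 0 0;0 0 0 0;0 0 0 0;0 0 0 0", jaw=1)

```text
time: 25.98
tool_pos: [0.5544, -0.2962, 0.0623]
tcp_rot: [3.136, 0.19, 0.0]
wrist_force: [0.8, 0.3, 0.3]
width: 0.998
grip_force: 0.0
```

```bash
python3 st.py
```

```text
t 25.975 pos [ 0.5544 -0.2962  0.0623] yaw 6.95 rot [3.1357e+00 1.9050e-01 1.0000e-04]
plate out 2.46 lat 0.1 hole-screw z -24.04 F [0.8 0.3 0.3] Fn 0.9 w 0.998 tq [-0.04 -0.02  0.03]
```

Request:
carry_out(series="0 0 0.015 0;0 0 0.02 0;0 0 0.03 0;0 0 0.04 0;0 0 0.04 0;0 0 0.04 0;0.03 0.003 0.02 0;0 0 0 0;0 0 0 0")

```text
time: 27.1
tool_pos: [0.5838, -0.293, 0.2676]
tcp_rot: [3.136, 0.191, -0.001]
wrist_force: [-0.4, 0.0, 0.3]
width: 0.997
grip_force: 0.0
```

```bash
python3 st.py; python3 - <<'E'
from h import *
im,d,K,M=look("wrist"); np.savez("w7.npz",im=im,d=d,K=K,M=M)
cv2.imwrite("pics/w7.png",im)
w=cloud(d,K,M); h=cv2.cvtColor(im,cv2.COLOR_BGR2HSV); v,u=np.mgrid[:480,:640]
y=np.radians(7.03); n=np.array([np.cos(y),np.sin(y),0]); ey=np.array([-n[1],n[0],0])
m=(h[...,0]>15)&(h[...,0]<34)&(h[...,1]>130)&(u>230)&(u<420)&(w[...,2]>.04)
q=w[m]; o=q@n-.4515; z=q[:,2]
lip=q[(o<.02)&(z>.17)]; t=q[(o>.03)&(o<.1)]
print("lip z",np.median(lip[:,2]),"expect",.1716+.022,"tube top z",np.percentile(t[:,2],[10,50,90]).round(4),"expect",.1716-.083+.03,"lat",(t@ey+.3619).mean().round(4),"slope",np.polyfit(t@n,t[:,2],1)[0],"yaw slope",np.polyfit(t@n,t@ey,1)[0],"lip out",np.percentile(lip@n-.4515,[5,95]).round(4))
E
```

```text
t 27.1 pos [ 0.5838 -0.293   0.2676] yaw 6.97 rot [ 3.1356e+00  1.9100e-01 -5.0000e-04]
plate out 32.07 lat -0.36 hole-screw z 181.27 F [-0.4  0.   0.3] Fn -0.4 w 0.997 tq [-0.02  0.01  0.02]
lip z 0.19289002584354314 expect 0.1936 tube top z [0.1172 0.1181 0.119 ] expect 0.1186 lat 0.0013 slope -0.0007605935929505967 yaw slope -0.00773445751643392 lip out [0.0005 0.0122]
```

View pics/w7.png

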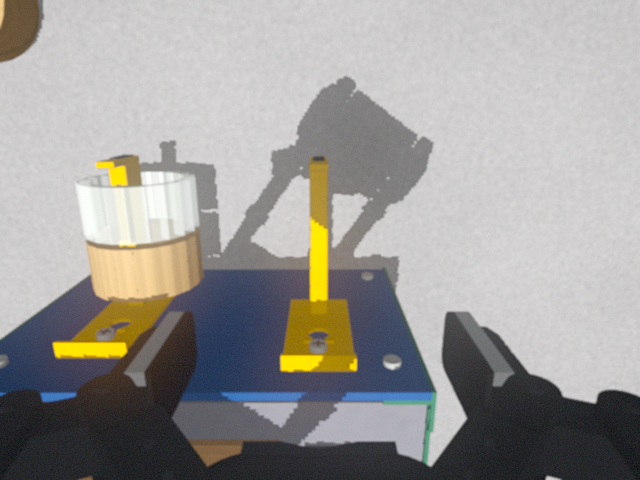

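The picture shows the arm hanging square on the cheek, with the screw head at (318,345) in the slot above the round hole. Lip height is 192.9 mm against 193.6 expected, and tube top 118.1 mm against 118.6. The arm is home and the robot is clear of it, so I'm handing in.

```bash
python3 -c "
from workcell import bot
print(bot.finish_job())"
```

```text
the job is handed in; nothing more can be done
None
```

The display arm hangs fully home on the free screw, released and handed in at about 27 s with readings under about 15 N at the screw; the first grasp closed in air because the real fingertips sit about 48 mm farther back from the reported TCP than specified, so I used the measured position.

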